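# Load the run-out tester and hold its guard at 45 degrees

## Task

Slide the plain steel sleeve down over the upright spindle of the small run-out tester, without dropping it, until it sits fully home on the shoulder, and let go of it while the guard still leans open. Then take the guard by its grab bar, lower it over the spindle to 45 degrees above its closed, level position and keep holding it there so that the sleeve can be watched from the front: the guard would fall shut by itself, so the job finishes with the guard still held at that angle. Do not let the guard drop shut and leave the other parts on the bench where they are.

Things in the scene. Friction and masses are not known exactly. Their poses are not given: they have to be found in the camera images.
- tester: small bench run-out tester, fixed to the bench: grey base 190 x 150 mm, 30 mm high. Origin at the centre of its underside; its x axis points from its front to the hinge side at the back (away from the robot, turned by up to 0.25 rad), z up. The spindle stands 20 mm in front of the origin; two hinge posts, 12 mm wide and 109 mm high, stand 75 mm behind it at y = -60 and +60 mm.
- spindle_top (a point): centre of the top of the tester's upright steel spindle, 85 mm above the bench. Spindle diameter 16 mm, the top 7 mm tapering to 10 mm.
- spindle_seat (a point): centre of the shoulder at the foot of the spindle, on which the sleeve sits: 34 mm diameter, its upper face 38 mm above the bench. Axes as the tester's.
- guard_hinge (a point): middle of the guard's hinge axis, 100 mm above the bench, 75 mm behind the tester's origin; the axis is level, along the tester's y. Axes as the tester's.
- guard_bar (a point): middle of the guard's grab bar, a round dark steel bar of 12 mm diameter, parallel to the hinge and 170 mm from it, 86 mm clear between the two rods that hold it, 33 mm clear to the guard's edge. The guard is a flat clear panel in an aluminium frame, 104 mm wide, 6 mm thick, 137 mm from hinge to edge, in the plane of hinge and bar. The bar may turn within a grip.
- guard (a joint): angle of the guard, rad: 0 closed (level over the spindle, bar to the front), 1.57 upright, 1.85 leaning back on its stop, where it rests at the start. The bar lies 170 mm x cos(angle) in front of the hinge (negative: behind) and 170 mm x sin(angle) above it. The hinge turns freely: below 1.57 the guard (about 0.3 kg) falls shut unless held. 45 degrees is 0.785.
- sleeve_center (a point): centre (half-way up) of the loose plain steel sleeve, a straight ring without flange: 40 mm outer diameter, 18.4 mm bore, 30 mm high, about 0.15 kg, standing on the bench with its bore upright; its centre is 15 mm above the bench at the start, and 15 mm above the shoulder when fully home.
- ring_gauge_25: bystander: black setting ring, 53 mm diameter, only 16 mm high, 25 mm bore; origin at the centre of its underside. Leave alone.
- flange: bystander: turned steel flange with a bolt circle, 64 mm diameter, 26 mm high with its hub; origin at the centre of its underside. Leave alone.
- bushing: bystander: small bronze flanged bushing, 29 mm diameter, 22 mm high; origin at the centre of its underside. Leave alone.
Not all that is in view belongs to the job. Several things look just like the part that bears sleeve_center: the one meant starts farthest to the robot's left.

How it is judged:
On the way, in this order (a step that is already met when the one before it is completed fails the run):
1. the sleeve sits fully home on the spindle's shoulder, let go, while the guard still leans open (horizontal distance between sleeve_center and spindle_seat below 0.004 m and z of sleeve_center in the frame of spindle_seat between 0.012 and 0.0175 m and angle between sleeve_center's own z axis and vertical below 0.08 rad and contact force between each of the arm, the fingers and sleeve below 0.1 N and value of joint guard above 1.5 rad), for 0.2 s.
2. the fingers hold the guard at 45 degrees (value of joint guard between 0.68 and 0.89 rad and contact force between the fingers and guard above 0.4 N), for 0.3 s.
At the end, for the whole second after the job is handed in: The sleeve stands fully home on the shoulder (within 2.5 mm of height, 4 mm of centre, 0.08 rad of upright), touched by neither robot nor guard, and the fingers hold the guard still at 45 degrees (within 6 degrees), carrying its weight (more than 0.4 N) (all of step 2 and horizontal distance between sleeve_center and spindle_seat below 0.004 m and z of sleeve_center in the frame of spindle_seat between 0.012 and 0.0175 m and angle between sleeve_center's own z axis and vertical below 0.08 rad and contact force between each of the arm, the fingers and sleeve below 0.1 N and velocity of joint guard between -0.1 and 0.1 rad/s and contact force between sleeve and guard below 0.1 N); the arm keeps its last pose, push and grip.
It fails at once if the guard dropped shut (value of joint guard below 0.15 rad).
It fails at once if the sleeve was dropped down the spindle (horizontal distance between sleeve_center and spindle_seat below 0.006 m and linear speed of sleeve above 0.6 m/s).
It fails at once if the ring gauge was pushed away or knocked over (distance of ring_gauge_25 from where it was at the start of the episode above 0.02 m or angle between ring_gauge_25's own z axis and vertical above 0.3 rad).
It fails at once if the flange was pushed away or knocked over (distance of flange from where it was at the start of the episode above 0.02 m or angle between flange's own z axis and vertical above 0.3 rad).
It fails at once if the bushing was pushed away or knocked over (distance of bushing from where it was at the start of the episode above 0.02 m or angle between bushing's own z axis and vertical above 0.3 rad).
It also fails if it takes over 51 s, if anything falls off the work surface, if the arm or the gripper's body presses on something with over 40 N, if the wrist force passes 120 N, or if a joint passes its speed limit or range.

## Robot

A 6-joint arm with a two-finger parallel gripper is mounted at the origin on a cart in front of the work surface, level with it; the furniture and walls round the work are solid. World frame = base frame: x ahead of the robot, y to its left, z up, the work surface at z = 0. Lengths are in m, angles in rad, forces in N, time in s.
With the tool pointing down it reaches from about 0.35 to 0.775 m from the base axis. Payload 7.3 kg.
Tool frame: the origin (TCP) lies at the very end of the fingers, on their centre line; the grasp point (between the pads) lies 19 mm behind it; z points along the fingers, y is the line along which they close (so a half turn about z gives the same grasp; the last joint's range is limited). The gripper opens to 92 mm and grips with 3 to 60 N. Pads are 19 mm wide; open, the fingers measure 130 mm over their backs; the gripper's body (75 mm by 190 mm) begins 47 mm behind the grasp point.
Start: joints at [1.186, 0.342, 1.524, -0, 1.275, -0.146], TCP at [0.124, 0.51, 0.196] pointing down, gripper open.
Joint ranges: [-2.53, 2.53], [-0.77, 2.02], [0.04, 2.7], [-1, 4.14], [0.28, 2.66], [-3.11, 3.11]. Speed limits (rad/s): [2.57, 2.57, 3.14, 3.14, 3.14, 3.14].

## Interface

Orientations are given as [roll, pitch, yaw] about the fixed x, y, z axes, in that order (R = Rz(yaw) Ry(pitch) Rx(roll)).
In Python, from cell import robot, read_camera, get_calibration gives the robot as it stands. The module is installed in compiled form; this text tells all that it offers.
- The arm moves only by the tool send_rows, never from a script. Its argument "plan" is a list of rows, each a list of 2 entries, a list of its own where there are three numbers: the shift along the tool's x, y, z as a fraction of full scale, then the turn, a rotation vector about the tool's x, y, z as a fraction of full scale. A call has exactly 10 rows; each row shifts and turns the commanded pose from where the row before left it, along the tool's axes as they then stand; what a row does not reach is not made up. Full scale, the value 1, is 0.025 m for a shift and 90 degrees for a turn. A row lasts 1/8 s, in which the tool goes at most 62.5 mm and 10.7 degrees, less where a joint would pass 70% of its speed; a pose out of reach is approached as far as the arm can. A call with a number of a shift or a turn outside -1 to 1 is refused whole. A call with a gripper value outside its range is refused whole. "gripper" is the opening, from -1 (shut) to 1 (fully open), so that 0 is half open, set as the call begins (left out, the last holds). The fingers move at their own pace and stop on an object; "force" is the grip in N (left out, the last holds). Time passes only in rows, so rows that do not move let the fingers close, or fill a call up. It gives the time, the measured TCP pose, the force, the opening and the grip force at its end, in the units of the state.
- robot.observe(): the state, without advancing time (a new reading comes with each control period).
- read_camera(name): name is "side" or "top"; returns (picture, depth): 400x640x3 uint8, blue, green, red; 400x640 float32, m along the optical axis (not along the pixel's ray), 0 where there is no reading.
- get_calibration(name): a dict with "intrinsics" (3x3 intrinsics, pixels), "dist_coeffs" ([k1, k2, p1, p2, k3] as OpenCV has them; the pictures are not rectified), "rvec" (rotation vector, rad) and "tvec" (3), from world to camera coordinates, as OpenCV has them. Camera axes: x right, y down, z forward; pixel columns grow to the right and rows downward; lengths in m; the calibration is good to about 2 mm. A picture is of the moment at which its call begins. get_calibration takes no time and is no camera call.
- robot.hand_in(): hands the job in; it is judged then, once.
The state is a dict: "time": time; "qpos": joint angles; "qvel": joint speeds; "joint_efforts": joint torques, N m; "tool_pos": TCP position; "tool_rot": TCP orientation; "contact_force": force on the tool from outside, world axes, zero at the start; "torque": the same for the moment, N m; "opening": finger opening in m; "grip_force": force on a finger pad.
Only numpy, scipy, OpenCV 4.12 (cv2) and the standard library are available. Lean on these libraries where they do the work, as an engineer would, in place of code of your own. Each camera call takes 0.05 s, during which the arm holds its last target. There are 200 camera calls.

## Working session

There is one attempt and no reset: what is moved stays moved. The work goes in short steps, Python scripts to look and compute and a tool call to move; the robot and the scene stay as the last step left them, time stands still between calls to the robot, and variables do not carry over. Pictures are saved under pics/ and viewed, at most 11 in all, crops included, and the job is handed in when it is done.

Besides the shell and the picture viewer there is one more tool, called after "Emit:" as a command line: name --argument value ..., lists and objects as JSON in quotes. send_rows: Moves the arm, as the interface text tells. Shift numbers are shares of 0.025 m and turn numbers shares of 90 degrees, none past 1 either way. Its arguments: {"type":"object","properties":{"plan":{"type":"array"},"gripper":{"type":"number"},"force":{"type":"number"}},"required":["plan"]}

```bash
mkdir -p pics; cat > h.py <<'E'
import numpy as np, cv2
from cell import robot, read_camera, get_calibration
def cal(n):
    c=get_calibration(n); return np.array(c["intrinsics"],float),np.array(c["dist_coeffs"],float),cv2.Rodrigues(np.array(c["rvec"],float))[0],np.array(c["tvec"],float).ravel()
def plane(n,px,z):
    K,d,R,t=cal(n); u=cv2.undistortPoints(np.array(px,float).reshape(-1,1,2),K,d).reshape(-1,2)
    r=np.c_[u,np.ones(len(u))]@R; o=-R.T@t
    return o+r*((z-o[2])/r[:,2])[:,None]
def cloud(n,dep):
    K,d,R,t=cal(n); h,w=dep.shape; g=np.stack(np.meshgrid(np.arange(w),np.arange(h)),-1).reshape(-1,1,2).astype(float)
    u=cv2.undistortPoints(g,K,d).reshape(-1,2); p=np.c_[u,np.ones(len(u))]*dep.reshape(-1,1)
    return ((p-t)@R).reshape(h,w,3)
def proj(n,p):
    K,d,R,t=cal(n); return cv2.projectPoints(np.array(p,float).reshape(-1,1,3),R,t,K,d)[0].reshape(-1,2)
E
python3 - <<'E'
from h import *
for n in("top","side"):
    im,d=read_camera(n); cv2.imwrite(f"pics/{n}0.png",im); np.save(n+"0.npy",d)
    K,dd,R,t=cal(n); print(n,-R.T@t,R[2],K[0,0],(d==0).mean())
print(robot.observe())
E
```

```text
top [0.37673006 0.11133876 1.31628615] [ 0.13822676 -0.00613807 -0.99038159] 453.38311495738895 0.00416796875
side [0.38821207 0.86094504 0.47955305] [ 0.17218006 -0.8824109  -0.43784133] 409.6333953921929 0.01616015625
{'time': 0.1, 'qpos': array([ 1.18603062e+00,  3.42651825e-01,  1.52490278e+00, -3.11569609e-05,
        1.27539832e+00, -1.46001893e-01]), 'qvel': array([ 0.00035884, -0.00142568, -0.00081074, -0.00162175,  0.00239491,
        0.0003256 ]), 'joint_efforts': array([ 6.34536918e-04, -4.32005847e+01, -2.44691688e+01,  7.18208752e-02,
        5.26966061e-02, -4.66885376e-05]), 'tool_pos': array([0.12400247, 0.50973732, 0.19572165]), 'tool_rot': array([-3.14024252e+00, -1.68418826e-04,  2.90283782e+00]), 'contact_force': array([ 1.48104585, -0.38839586, -0.27117887]), 'torque': array([-0.00715707, -0.01605428, -0.00123906]), 'grip_force': 0.0, 'opening': 0.09157652168485239}
```

View pics/top0.png

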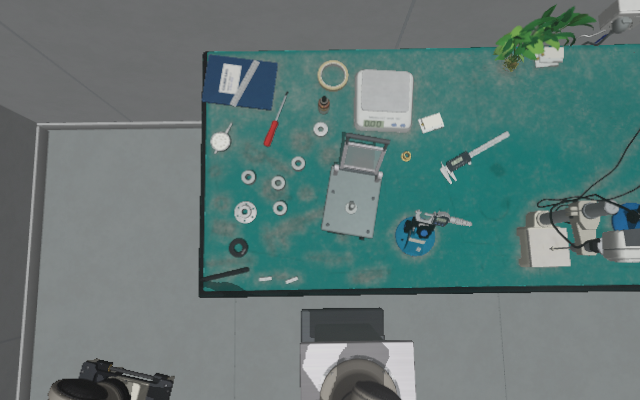

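View pics/side0.png

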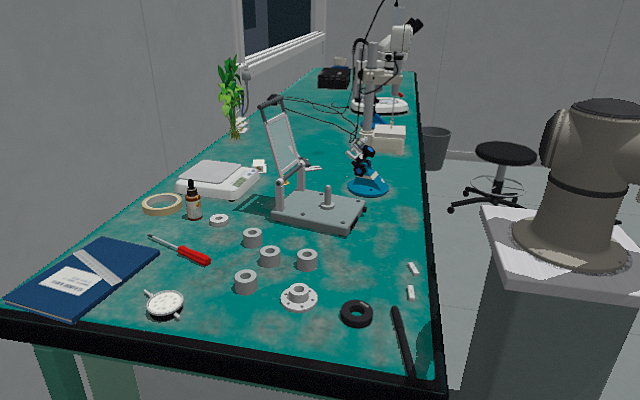

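The top view shows these lookalikes for the sleeve: (248,177), (278,183), (298,163) and (280,208), plus a flat ring at (321,129) and the flange at (245,212). The robot's left is the image's left, so I choose (248,177), which is (245,281) in the side view. The tester's spindle is at (351,207), and the guard leans back at about (362,153).

```bash
python3 - <<'E'
from h import *
im=cv2.imread("pics/top0.png"); d=np.load("top0.npy"); P=cloud("top",d)
for c in [(248,177),(278,183),(298,163),(280,208),(321,129),(245,212),(238,247),(406,156)]:
    w=P[c[1]-14:c[1]+15,c[0]-14:c[0]+15].reshape(-1,3); q=w[(w[:,2]>.012)&(w[:,2]<.06)]
    print(c,len(q),(np.round((q.min(0)+q.max(0))/2,4),np.round(np.percentile(q[:,2],90),4)) if len(q) else 0)
# ring outline by brightness, top plane z=.03
def ell(n,im,c,r,z,lo):
    g=cv2.cvtColor(im,cv2.COLOR_BGR2HSV); m=((g[...,1]<60)&(g[...,2]>lo)).astype(np.uint8)
    k=np.zeros_like(m); cv2.circle(k,c,r,1,-1); m&=k
    cs=cv2.findContours(m,0,1)[0]; cn=max(cs,key=cv2.contourArea); e=cv2.minEnclosingCircle(cn); print(n,e,plane(n,[e[0]],z))
ell("top",im,(248,177),13,.03,90)
# tester base top: z ~ .03
m=(abs(P[...,2]-.03)<.006); m[:, :318]=0; m[:,390:]=0; m[:160]=0; m[245:]=0
m=cv2.morphologyEx(m.astype(np.uint8),cv2.MORPH_OPEN,np.ones((3,3)))
cn=max(cv2.findContours(m,0,1)[0],key=cv2.contourArea); rc=cv2.minAreaRect(cn); bx=cv2.boxPoints(rc); print(rc); bw=plane("top",bx,.03); print(bw.round(4),bw.mean(0), np.linalg.norm(bw-np.roll(bw,1,0),axis=1))
a=np.concatenate([cv2.resize(im[190:225,330:375],None,fx=10,fy=10,interpolation=2),cv2.resize(im[160:195,225:270],None,fx=10,fy=10,interpolation=2)],0)[:600]
s=cv2.imread("pics/side0.png"); b=np.concatenate([cv2.resize(s[170:240,270:370],(340,238)),cv2.resize(s[225:325,225:325],(340,340))],0); b=np.vstack([b,np.zeros((max(0,600-b.shape[0]),340,3),np.uint8)])[:600]
a=np.vstack([a,np.zeros((600-a.shape[0],a.shape[1],3),np.uint8)]) if a.shape[0]<600 else a
cv2.imwrite("pics/crop.png",np.hstack([a,b]))
E
```

```text
(248, 177) 138 (array([0.6178, 0.3007, 0.0238]), np.float64(0.0329))
(278, 183) 135 (array([0.6011, 0.2147, 0.0243]), np.float64(0.0333))
(298, 163) 136 (array([0.6567, 0.1574, 0.0242]), np.float64(0.033))
(280, 208) 135 (array([0.5259, 0.2106, 0.0244]), np.float64(0.033))
(321, 129) 96 (array([0.761 , 0.0902, 0.0175]), np.float64(0.0177))
(245, 212) 104 (array([0.5235, 0.3123, 0.022 ]), np.float64(0.0291))
(238, 247) 210 (array([0.416 , 0.3311, 0.0171]), np.float64(0.0194))
(406, 156) 30 (array([ 0.6775, -0.1603,  0.0194]), np.float64(0.0247))
top ((248.13157653808594, 177.13157653808594), 7.44342565536499) [[0.61775219 0.30125198 0.03      ]]
((351.37835693359375, 203.729736328125), (52.60767364501953, 63.12921142578125), 9.462322235107422)
[[ 0.4607  0.0963  0.03  ]
 [ 0.6401  0.0632  0.03  ]
 [ 0.6123 -0.0859  0.03  ]
 [ 0.4339 -0.05    0.03  ]] [0.53676958 0.00591303 0.03      ] [0.14873691 0.18240548 0.1516231  0.18195398]
```

View pics/crop.png

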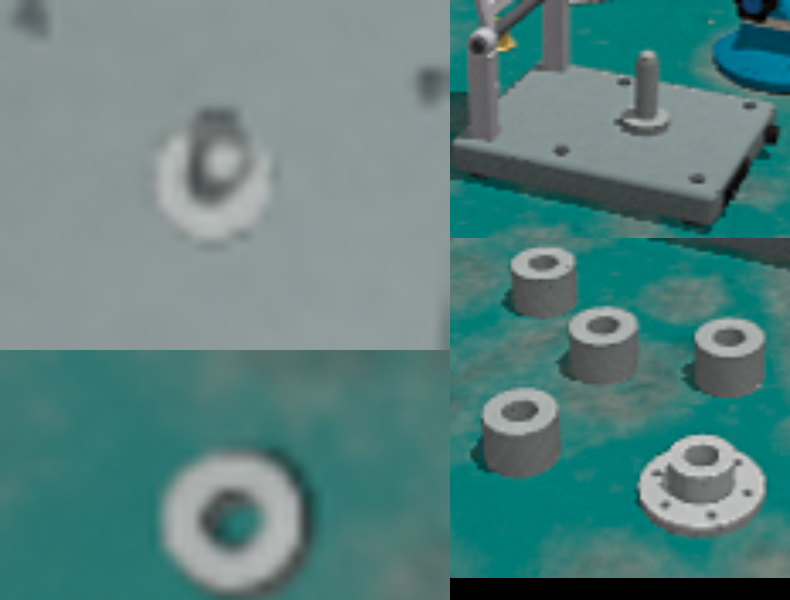

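The crop confirms that the left-most plain ring (bottom left of the crop) is the sleeve. It has no flange, unlike the part next to it. It stands at about (0.6175, 0.301). The tester's yaw is about -0.185 rad. I'll go above the sleeve.

Emit:
send_rows --plan '[[[-1,-0.22,0],[0,0,-0.034]],[[-1,-0.22,0],[0,0,0]],[[-1,-0.22,0],[0,0,0]],[[-1,-0.22,0],[0,0,0]],[[-1,-0.22,0],[0,0,0]],[[-1,-0.22,0],[0,0,0]],[[-1,-0.22,0],[0,0,0]],[[-1,-0.22,0],[0,0,0]],[[-1,-0.22,0],[0,0,0]],[[-1,-0.22,0],[0,0,0]]]' --gripper 0.3

```text
time: 1.35
tool_pos: [0.3597, 0.4082, 0.1959]
tool_rot: [-3.141, -0.001, 2.956]
contact_force: [0.8, 0.6, 0.2]
opening: 0.0594
grip_force: 0.0
```

Emit:
send_rows --plan '[[[-1,-0.22,0],[0,0,0]],[[-1,-0.22,0],[0,0,0]],[[-1,-0.22,0],[0,0,0]],[[-1,-0.22,0],[0,0,0]],[[-1,-0.22,0],[0,0,0]],[[-1,-0.22,0.3],[0,0,0]],[[-1,-0.22,0.5],[0,0,0]],[[-1,-0.22,0.8],[0,0,0]],[[-0.9,-0.22,0.8],[0,0,0]],[[0,0,0],[0,0,0]]]'

```text
time: 2.6
tool_pos: [0.569, 0.3173, 0.133]
tool_rot: [-3.139, -0.004, 2.954]
contact_force: [-0.8, 0.2, -0.7]
opening: 0.0601
grip_force: 0.0
```

```bash
python3 - <<'E'
from h import *
print(plane("top",[(350.85,207.95)],.038),plane("top",[(351.65,205.55)],.085))
s=plane("top",[(350.85,207.95)],.038)[0]
print(proj("side",[[*s[:2],.085],[*s[:2],.038]]))
# side: spindle columns
im=cv2.imread("pics/side0.png").astype(int)
for v in(188,192,196): print(v,im[v,318:338].sum(1)//3)
print(proj("side",[[.6175,.301,.03]]))
# guard bar from side/top clouds: dark points high
for n in("top","side"):
    P=cloud(n,np.load(n+"0.npy")); q=P[(P[...,2]>.245)&(P[...,2]<.30)&(abs(P[...,1])<.12)&(P[...,0]>.55)&(P[...,0]<.8)]
    print(n,len(q)); 
    if len(q): q=q[np.argsort(q[:,1])]; print(q[::max(1,len(q)//12)].round(3))
o=robot.observe(); print(o['time'],o['tool_pos'],o['tool_rot'])
im,d=read_camera("side"); cv2.imwrite("pics/side1.png",im)
E
```

```text
[[0.52285655 0.00844338 0.038     ]] [[0.52405429 0.00986212 0.085     ]]
[[329.42291045 185.75581647]
 [328.80485591 203.82602592]]
188 [ 81  81  81  81  82  83  73  81  91 102 111 114 114 100  81  82  81  81
  81  89]
192 [153 153 177 142 132 121  82  71  76  86  95  96 102  94  81  79  79  79
  80  82]
196 [143 144 148 147 147 153 111  77  78  87  93  96  97 137 148 146 146 146
 144 147]
[[248.10384927 275.29385144]]
top 242
[[ 0.65  -0.069  0.26 ]
 [ 0.646 -0.061  0.246]
 [ 0.66  -0.054  0.268]
 [ 0.664 -0.045  0.265]
 [ 0.654 -0.035  0.267]
 [ 0.657 -0.026  0.262]
 [ 0.669 -0.016  0.266]
 [ 0.669 -0.007  0.267]
 [ 0.671  0.003  0.267]
 [ 0.674  0.012  0.265]
 [ 0.666  0.022  0.262]
 [ 0.677  0.029  0.267]
 [ 0.671  0.034  0.27 ]]
side 196
[[ 0.659 -0.069  0.269]
 [ 0.652 -0.06   0.26 ]
 [ 0.653 -0.056  0.251]
 [ 0.657 -0.043  0.261]
 [ 0.662 -0.028  0.269]
 [ 0.663 -0.015  0.26 ]
 [ 0.663 -0.003  0.265]
 [ 0.667  0.009  0.265]
 [ 0.668  0.019  0.261]
 [ 0.671  0.03   0.268]
 [ 0.67   0.033  0.264]
 [ 0.67   0.035  0.256]
 [ 0.672  0.037  0.246]]
2.6 [0.56904103 0.3172536  0.13300638] [-3.13878027 -0.00409357  2.95412669]
```

View pics/side1.png

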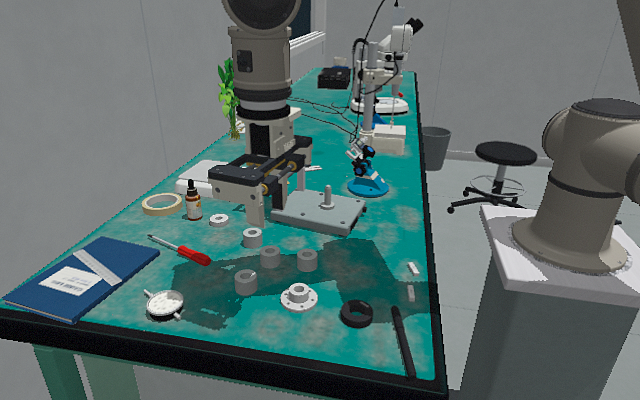

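Side view: the gripper is above and to the right of the sleeves. The target ring at (246,276) is clear, and the bystanders haven't moved. I'll move on over the sleeve and look straight at the alignment.

Emit:
send_rows --plan '[[[-0.7,-0.1,0.5],[0,0,0]],[[-0.7,-0.1,0.5],[0,0,0]],[[-0.66,-0.06,0.5],[0,0,0]],[[0,0,0.5],[0,0,0]],[[0,0,0.2],[0,0,0]],[[0,0,0],[0,0,0]],[[0,0,0],[0,0,0]],[[0,0,0],[0,0,0]],[[0,0,0],[0,0,0]],[[0,0,0],[0,0,0]]]'

```text
time: 3.9
tool_pos: [0.6182, 0.3033, 0.0816]
tool_rot: [3.141, 0.0, 2.956]
contact_force: [0.5, -0.2, 0.6]
opening: 0.0594
grip_force: 0.0
```

```bash
python3 - <<'E'
from h import *
o=robot.observe(); print(o['time'],o['tool_pos'],o['tool_rot'])
im,d=read_camera("side"); t=o['tool_pos']
print(proj("side",[t,[.6175,.301,.03]]))
cv2.imwrite("pics/side2.png",cv2.resize(im[150:320,160:340],None,fx=3.3,fy=3.3,interpolation=2))
E
```

```text
3.9 [0.6182213  0.30326373 0.08157583] [3.14133516e+00 3.57677977e-04 2.95628314e+00]
[[245.62219003 251.58514296]
 [248.10384927 275.29385144]]
```

View pics/side2.png

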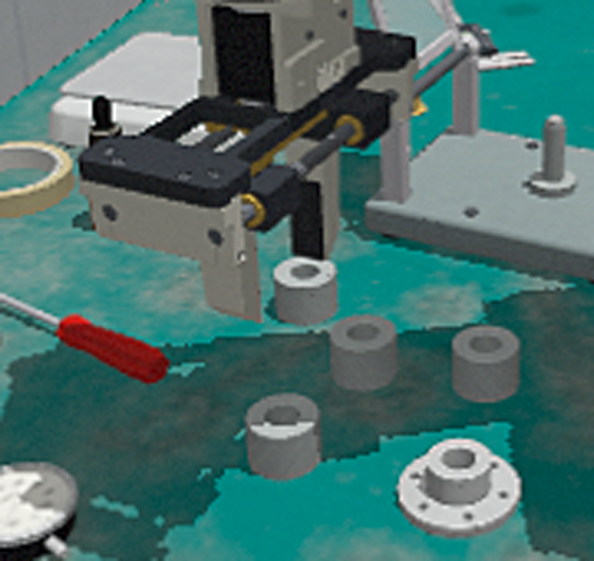

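```bash
python3 - <<'E'
from h import *
t=np.array([.6182,.3033,.0816]); x=np.array([-.983,.184,0]); y=np.array([.184,.983,0])
for a in(-.0095,.0095):
  for b in(.03,.049): print(a,b,(proj("side",[t+a*x+b*y])-[160,150])*3.3)
E
```

```text
-0.0095 0.03 [[235.19420025 361.71949489]]
-0.0095 0.049 [[213.94685421 382.26565549]]
0.0095 0.03 [[267.85413886 370.41747716]]
0.0095 0.049 [[247.21175946 391.36171085]]
```

```bash
python3 - <<'E'
from h import *
print(robot.observe()['tool_pos'])
t=np.array([.6182,.3033,.0816])
for n in("side","top"):
    im,d=read_camera(n); P=cloud(n,d); cv2.imwrite(f"pics/{n}3.png",im); np.save(n+"3.npy",d)
    q=P[(P[...,2]>.05)&(abs(P[...,0]-.62)<.12)&(abs(P[...,1]-.3)<.09)&(P[...,2]<.3)]
    print(n,len(q),q.min(0),q.max(0))
    if n=="side":
        for u,v in[(231,243),(226,235),(238,244),(235,240),(229,225),(255,222),(245,278),(200,205),(235,192)]: print(u,v,P[v,u].round(4))
E
```

```text
[0.61820186 0.30321926 0.08148539]
side 5469 [0.56666733 0.21241912 0.11319494] [0.67167258 0.38996973 0.2999728 ]
231 243 [0.6222 0.3502 0.1277]
226 235 [0.6296 0.3498 0.1411]
238 244 [0.6156 0.3389 0.1197]
235 240 [0.6164 0.3474 0.1323]
229 225 [0.602  0.3958 0.1887]
255 222 [0.6091 0.2745 0.1252]
245 278 [0.6272 0.2927 0.0163]
200 205 [0.6415 0.3975 0.2164]
235 192 [0.6061 0.357  0.2215]
top 768 [0.56295682 0.21020274 0.18274345] [0.64397506 0.38538521 0.29088582]
```

The side depth puts the visible fingertips at z of about 0.115, while the reported TCP z is 0.082. x and y agree. I'll go down partway and check again.

Emit:
send_rows --plan '[[[0,-0.08,0.4],[0,0,0]],[[0,0,0.4],[0,0,0]],[[0,0,0.4],[0,0,0]],[[0,0,0.4],[0,0,0]],[[0,0,0.4],[0,0,0]],[[0,0,0.4],[0,0,0]],[[0,0,0.3],[0,0,0]],[[0,0,0],[0,0,0]],[[0,0,0],[0,0,0]],[[0,0,0],[0,0,0]]]'

```text
time: 5.3
tool_pos: [0.6181, 0.3014, 0.0144]
tool_rot: [3.141, 0.001, 2.956]
contact_force: [0.0, -0.5, -1.0]
opening: 0.0598
grip_force: 0.0
```

```bash
python3 - <<'E'
from h import *
o=robot.observe(); print(o['tool_pos'],o['contact_force'])
im,d=read_camera("side"); P=cloud("side",d)
q=P[(P[...,2]>.036)&(abs(P[...,0]-.62)<.12)&(abs(P[...,1]-.31)<.09)&(P[...,2]<.3)]
print(q.min(0), np.percentile(q[:,2],[.2,1,3]))
cv2.imwrite("pics/side4.png",cv2.resize(im[180:320,180:320],None,fx=4,fy=4,interpolation=2))
E
```

```text
[0.61810645 0.30136962 0.01438931] [ 0.04850549 -0.53255996 -0.95980326]
[0.56685846 0.22020941 0.04614141] [0.04830869 0.05678925 0.06915542]
```

View pics/side4.png

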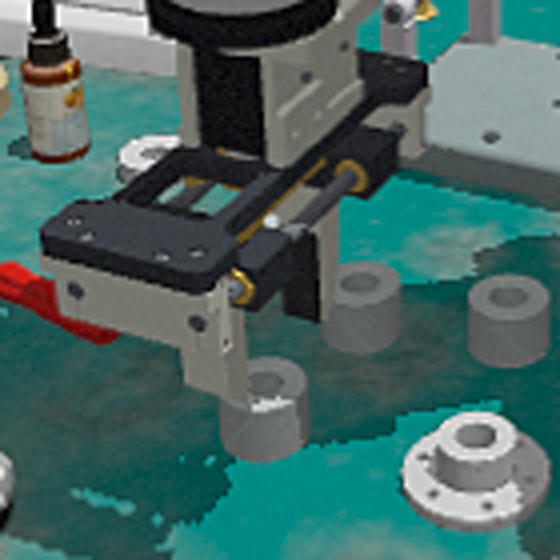

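Side view: the visible fingertips end at about z 0.046, level with or above the sleeve's rim at (265,380) in the crop, though the state says 0.014. A gentle close will tell which is right.

Emit:
send_rows --plan '[[[0,0,0],[0,0,0]],[[0,0,0],[0,0,0]],[[0,0,0],[0,0,0]],[[0,0,0],[0,0,0]],[[0,0,0],[0,0,0]],[[0,0,0],[0,0,0]],[[0,0,0],[0,0,0]],[[0,0,0],[0,0,0]],[[0,0,0],[0,0,0]],[[0,0,0],[0,0,0]]]' --gripper -0.25 --force 5

```text
time: 6.6
tool_pos: [0.6178, 0.3013, 0.0138]
tool_rot: [3.141, -0.0, 2.956]
contact_force: [1.2, -0.6, -0.2]
opening: 0.0344
grip_force: 0.0
```

The fingers closed past 40 mm on nothing, so the real fingertips are about 32 mm short of the reported TCP. I'll open and go lower by that offset.

Emit:
send_rows --plan '[[[0,0,0],[0,0,0]],[[0,0,0],[0,0,0]],[[0,0,0],[0,0,0]],[[0,0,0],[0,0,0]],[[0,0,0],[0,0,0]],[[0,0,0.4],[0,0,0]],[[0,0,0.4],[0,0,0]],[[0,0,0.4],[0,0,0]],[[0,0,0.3],[0,0,0]],[[0,0,0],[0,0,0]]]' --gripper 0.3

```text
time: 7.85
tool_pos: [0.6172, 0.3011, -0.0247]
tool_rot: [-3.141, -0.001, 2.956]
contact_force: [-0.2, -0.3, 1.0]
opening: 0.0598
grip_force: 0.0
```

```bash
python3 - <<'E'
from h import *
o=robot.observe(); print(o['tool_pos'],o['contact_force'])
im,d=read_camera("side"); P=cloud("side",d)
q=P[(P[...,2]>.0)&(abs(P[...,0]-.625)<.02)&(P[...,1]>.332)&(P[...,1]<.36)&(P[...,2]<.3)]
print(np.sort(q[:,2])[:40].round(4))
E
```

```text
[ 0.61724655  0.30105995 -0.02469097] [-0.18726634 -0.30564122  0.98563881]
[0.0007 0.0008 0.0009 0.0011 0.0011 0.0012 0.0012 0.0012 0.0013 0.0013
 0.0013 0.0013 0.0014 0.0014 0.0015 0.0015 0.0015 0.0016 0.0016 0.0016
 0.0016 0.0016 0.0016 0.0017 0.0017 0.0017 0.0017 0.0017 0.0017 0.0017
 0.0018 0.0018 0.0018 0.0018 0.0019 0.0019 0.0019 0.0019 0.0019 0.0019]
```

Real tip at about 7 mm, with no bench contact. Grip.

Emit:
send_rows --plan '[[[0,0,0],[0,0,0]],[[0,0,0],[0,0,0]],[[0,0,0],[0,0,0]],[[0,0,0],[0,0,0]],[[0,0,0],[0,0,0]],[[0,0,0],[0,0,0]],[[0,0,-0.4],[0,0,0]],[[0,0,-0.8],[0,0,0]],[[0,0,-1],[0,0,0]],[[0,0,-1],[0,0,0]]]' --gripper -0.5 --force 25

```text
time: 9.15
tool_pos: [0.6179, 0.3012, 0.0583]
tool_rot: [3.141, 0.001, 2.956]
contact_force: [0.7, -0.2, -2.4]
opening: 0.0392
grip_force: 25.0
```

Emit:
send_rows --plan '[[[0.12,-0.6,-0.4],[0,0,0]],[[0.12,-0.8,-0.4],[0,0,0]],[[0.12,-0.9,-0.4],[0,0,0]],[[0.12,-0.9,0],[0,0,0]],[[0.12,-0.9,0],[0,0,0]],[[0.12,-0.9,0],[0,0,0]],[[0.12,-0.9,0],[0,0,0]],[[0.12,-0.9,0],[0,0,0]],[[0.12,-0.9,0],[0,0,0]],[[0.12,-0.9,0],[0,0,0]]]'

```text
time: 10.4
tool_pos: [0.548, 0.094, 0.0863]
tool_rot: [-3.142, -0.0, 2.956]
contact_force: [-0.1, 0.4, -1.7]
opening: 0.0389
grip_force: 25.0
```

Emit:
send_rows --plan '[[[0.12,-0.9,0],[0,0,0]],[[0.12,-0.9,0],[0,0,0]],[[0.1,-0.8,0],[0,0,0]],[[0,-0.7,0],[0,0,0]],[[0,-0.2,0],[0,0,0]],[[0,0,0],[0,0,0]],[[0,0,0],[0,0,0]],[[0,0,0],[0,0,0]],[[0,0,0],[0,0,0]],[[0,0,0],[0,0,0]]]'

```text
time: 11.65
tool_pos: [0.5242, 0.0112, 0.0863]
tool_rot: [3.141, 0.0, 2.957]
contact_force: [0.1, -0.7, -2.0]
opening: 0.039
grip_force: 25.0
```

```bash
python3 - <<'E'
from h import *
o=robot.observe(); print(o['tool_pos'],o['opening'],o['grip_force'])
im,d=read_camera("side"); np.save("side5.npy",d); cv2.imwrite("pics/side5full.png",im)
cv2.imwrite("pics/side5.png",cv2.resize(im[90:230,250:390],None,fx=4.2,fy=4.2,interpolation=2))
E
```

```text
[0.52424733 0.01123305 0.08631498] 0.03900554602313113 24.99934241641313
```

View pics/side5.png

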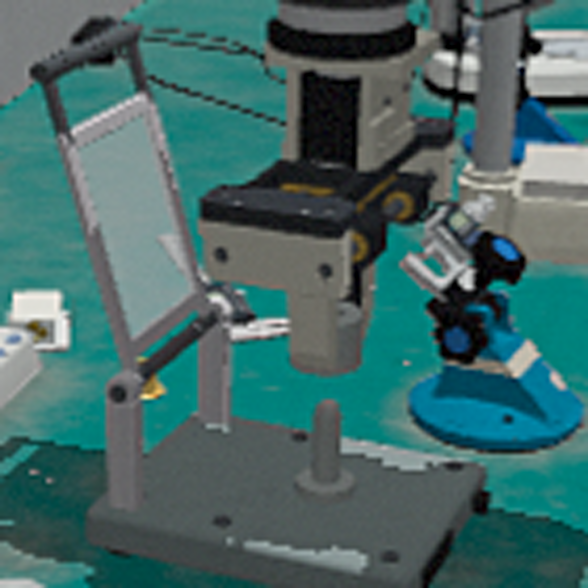

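Side view: the sleeve is held level with its centre near column 326, right above the spindle at column 326. The guard leans open. I'll trim 2 mm in y and lower over the spindle.

Emit:
send_rows --plan '[[[0.03,-0.09,0],[0,0,0]],[[0,0,0.3],[0,0,0]],[[0,0,0.3],[0,0,0]],[[0,0,0.3],[0,0,0]],[[0,0,0.3],[0,0,0]],[[0,0,0.3],[0,0,0]],[[0,0,0.3],[0,0,0]],[[0,0,0.2],[0,0,0]],[[0,0,0],[0,0,0]],[[0,0,0],[0,0,0]]]'

```text
time: 12.95
tool_pos: [0.5232, 0.0089, 0.0365]
tool_rot: [3.141, 0.0, 2.956]
contact_force: [0.3, 0.3, -2.6]
opening: 0.0394
grip_force: 25.0
```

Emit:
send_rows --plan '[[[0,0,0.2],[0,0,0]],[[0,0,0.2],[0,0,0]],[[0,0,0.2],[0,0,0]],[[0,0,0.15],[0,0,0]],[[0,0,0.1],[0,0,0]],[[0,0,0.05],[0,0,0]],[[0,0,0.04],[0,0,0]],[[0,0,0],[0,0,0]],[[0,0,0],[0,0,0]],[[0,0,0],[0,0,0]]]'

```text
time: 14.2
tool_pos: [0.5231, 0.0089, 0.0147]
tool_rot: [3.142, 0.001, 2.956]
contact_force: [-6.0, 0.3, 15.1]
opening: 0.0387
grip_force: 25.0
```

15 N upward at the expected seat height, so the sleeve is on the shoulder. Release and rise.

Emit:
send_rows --plan '[[[0,0,0],[0,0,0]],[[0,0,0],[0,0,0]],[[0,0,0],[0,0,0]],[[0,0,0],[0,0,0]],[[0,0,0],[0,0,0]],[[0,0,-0.5],[0,0,0]],[[0,0,-0.9],[0,0,0]],[[0,0,-0.9],[0,0,0]],[[0,0,-0.9],[0,0,0]],[[0,0,-0.9],[0,0,0]]]' --gripper 0.35

```text
time: 15.45
tool_pos: [0.5231, 0.0089, 0.117]
tool_rot: [3.141, 0.001, 2.956]
contact_force: [0.8, -0.1, -0.0]
opening: 0.0619
grip_force: 0.0
```

```bash
python3 - <<'E'
from h import *
o=robot.observe(); print(o['tool_pos'],o['opening'],o['grip_force'])
im,d=read_camera("side"); np.save("side6.npy",d); cv2.imwrite("pics/side6full.png",im)
P=cloud("side",d)
q=P[(abs(P[...,0]-.5235)<.035)&(abs(P[...,1]-.009)<.035)&(P[...,2]>.033)&(P[...,2]<.1)]
print(np.histogram(q[:,2],bins=np.arange(.033,.1,.003)))
cv2.imwrite("pics/side6.png",cv2.resize(im[60:240,250:390],None,fx=3.3,fy=3.3,interpolation=2))
# guard bar fit: points near line at z>.245
for n,dd in(("side",d),("top",np.load("top0.npy"))):
    P=cloud(n,dd); g=P[(P[...,0]>.6)&(P[...,0]<.72)&(abs(P[...,1]+.02)<.03)&(P[...,2]>.25)&(P[...,2]<.29)]
    print(n,len(g),np.median(g,0),g.min(0),g.max(0))
    A=np.c_[g[:,1],np.ones(len(g))]; print(np.linalg.lstsq(A,g[:,0],rcond=None)[0],np.percentile(g[:,2],[5,50,95]))
E
```

```text
[0.52313117 0.00892441 0.11700662] 0.06188146734405214 0.0
(array([15,  8, 17, 19, 17, 23, 13, 25, 18, 20, 22, 56, 30,  9,  8, 10,  7,
       10,  1,  0,  0,  0]), array([0.033, 0.036, 0.039, 0.042, 0.045, 0.048, 0.051, 0.054, 0.057,
       0.06 , 0.063, 0.066, 0.069, 0.072, 0.075, 0.078, 0.081, 0.084,
       0.087, 0.09 , 0.093, 0.096, 0.099]))
side 73 [ 0.66167875 -0.01899333  0.2662568 ] [ 0.6545411  -0.04962377  0.25913822] [0.67299275 0.00940759 0.27025627]
[0.18362208 0.66537006] [0.26035657 0.2662568  0.26985669]
top 126 [ 0.66115615 -0.0205231   0.26833997] [ 0.65022558 -0.04880278  0.26178213] [0.67153247 0.00990756 0.27295105]
[0.19103441 0.66529235] [0.26400227 0.26833997 0.27069498]
```

View pics/side6.png

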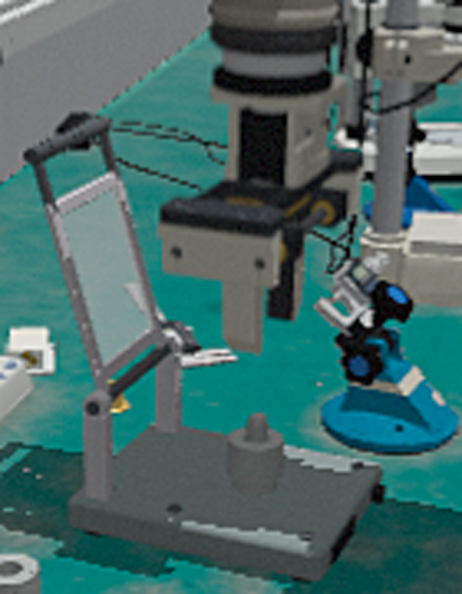

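The sleeve is seated at about (255,470) in the crop, with its top at z of about 0.068 and the spindle tip standing out above it. The guard still leans open with its bar at crop (65,140), world about (0.662, -0.017, 0.263). Next I'll rise and turn the gripper 90° so the fingers close across the bar.

Emit:
send_rows --plan '[[[0,0,-0.65],[0,0,0.1]],[[0,0,-0.65],[0,0,0.1]],[[0,0,-0.65],[0,0,0.1]],[[0,0,-0.65],[0,0,0.1]],[[0,0,-0.65],[0,0,0.1]],[[0,0,-0.65],[0,0,0.1]],[[0,0,-0.65],[0,0,0.1]],[[0,0,-0.65],[0,0,0.1]],[[0,0,-0.65],[0,0,0.1]],[[0,0,-0.65],[0,0,0.1]]]' --gripper 0.6

```text
time: 16.75
tool_pos: [0.5229, 0.009, 0.2785]
tool_rot: [3.141, -0.0, 1.38]
contact_force: [-0.1, 0.3, -0.1]
opening: 0.0732
grip_force: 0.0
```

Emit:
send_rows --plan '[[[0,0.6,0],[0,0,0]],[[0,0.6,0],[0,0,0]],[[0,0.6,0],[0,0,0]],[[0,0.6,0],[0,0,0]],[[0,0.6,0],[0,0,0]],[[0,0,0],[-0.08,0,0]],[[0,0,0],[-0.08,0,0]],[[0,0,0],[0,0,0]],[[0,0,0],[0,0,0]],[[0,0,0],[0,0,0]]]'

```text
time: 18.0
tool_pos: [0.5978, -0.0052, 0.2781]
tool_rot: [2.89, -0.0, 1.385]
contact_force: [0.1, -0.1, 0.0]
opening: 0.0736
grip_force: 0.0
```

```bash
python3 - <<'E'
from h import *
from scipy.spatial.transform import Rotation as Ro
o=robot.observe(); R=Ro.from_euler('xyz',o['tool_rot']).as_matrix(); print(o['time'],o['tool_pos'],R.round(3),o['qpos'].round(2))
t=o['tool_pos']; tip=t-.032*R[:,2]; print('tip',tip,'grasp',t-.051*R[:,2])
g=np.array([.6624,-.0171,.2634])-(t-.051*R[:,2]); print('tool-frame shift shares',(R.T@g/.025).round(2))
im,d=read_camera("side"); np.save("side7.npy",d); cv2.imwrite("pics/side7.png",cv2.resize(im[20:220,230:430],None,fx=3,fy=3,interpolation=2))
P=cloud("side",d); tx=np.array([.983,-.184,0]);
q=P[(abs(P[...,0]-t[0])<.15)&(abs(P[...,1]-t[1])<.05)&(P[...,2]>.2)&(P[...,2]<.4)]-t
L=q@R; 
for a,b in((-.09,-.02),(.02,.09)):
    s=L[(L[:,1]>a)&(L[:,1]<b)&(abs(L[:,0])<.03)]; i=np.argsort(s[:,2])[-8:]; print(s[i].round(3))
print((proj("side",[tip])-[230,20])*3)
E
```

```text
18.0 [ 0.59782417 -0.00518097  0.27813848] [[ 0.185  0.952  0.244]
 [ 0.983 -0.179 -0.046]
 [ 0.     0.249 -0.969]] [-0.13  0.27  1.43 -0.02  1.19  0.06]
tip [ 0.59000721 -0.00371737  0.30913449] grasp [ 0.58536588 -0.00284835  0.32753837]
tool-frame shift shares [0.01 2.4  3.26]
[[ 0.012 -0.038 -0.035]
 [ 0.009 -0.039 -0.035]
 [ 0.012 -0.036 -0.035]
 [ 0.014 -0.042 -0.035]
 [ 0.012 -0.039 -0.034]
 [ 0.012 -0.037 -0.033]
 [ 0.011 -0.039 -0.032]
 [ 0.013 -0.038 -0.031]]
[[-0.025  0.027  0.088]
 [-0.013  0.029  0.088]
 [ 0.03   0.03   0.088]
 [-0.007  0.028  0.088]
 [ 0.002  0.029  0.088]
 [-0.024  0.029  0.088]
 [ 0.02   0.03   0.088]
 [-0.006  0.03   0.088]]
[[217.66990887 193.14480885]]
```

View pics/side7.png

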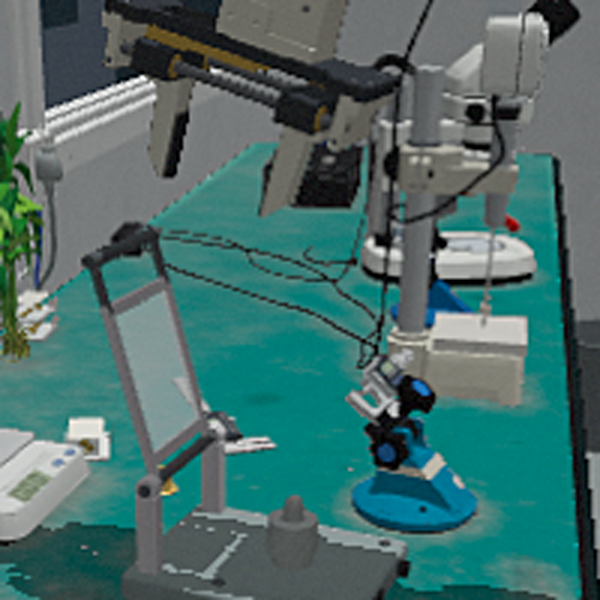

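Side view: the fingertips are at about (170,170) and (270,210) in the crop, above and to the front of the bar at (120,240). Depth confirms the ~32 mm offset lies along the tool axis. I'll go back, then down over the bar.

Emit:
send_rows --plan '[[[0,0.6,0],[0,0,0]],[[0,0.6,0],[0,0,0]],[[0,0.6,0],[0,0,0]],[[0,0.6,0],[0,0,0]],[[0,0,0.6],[0,0,0]],[[0,0,0.6],[0,0,0]],[[0,0,0.6],[0,0,0]],[[0,0,0.6],[0,0,0]],[[0,0,0.5],[0,0,0]],[[0,0,0.3],[0,0,0]]]'

```text
time: 19.3
tool_pos: [0.6733, -0.0193, 0.2142]
tool_rot: [2.891, -0.0, 1.385]
contact_force: [-0.2, -0.3, 0.8]
opening: 0.0734
grip_force: 0.0
```

```bash
python3 - <<'E'
from h import *
from scipy.spatial.transform import Rotation as Ro
o=robot.observe(); R=Ro.from_euler('xyz',o['tool_rot']).as_matrix(); t=o['tool_pos']
print(o['time'],o['contact_force'],(R.T@(np.array([.6624,-.0171,.2634])-(t-.051*R[:,2]))/.025).round(2))
im,d=read_camera("side"); cv2.imwrite("pics/side8.png",cv2.resize(im[20:220,230:400],None,fx=3,fy=3,interpolation=2))
E
```

```text
19.3 [-0.184033   -0.32108566  0.79137537] [0.   0.06 0.02]
```

View pics/side8.png

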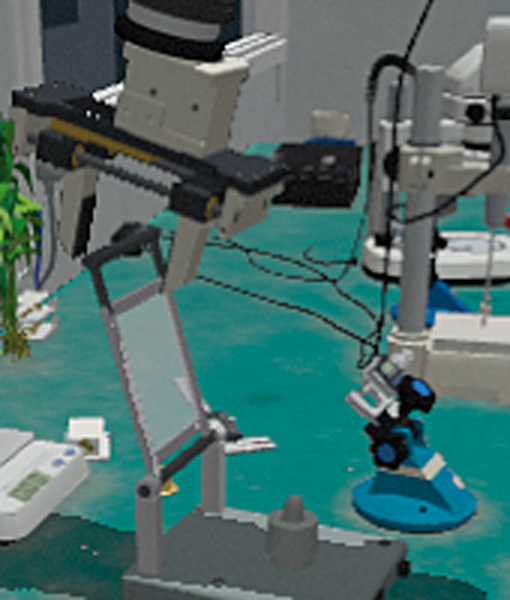

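The bar sits between the two fingers at about (120,245) in the crop, and the guard still rests on its stop. I'll close on it.

Emit:
send_rows --plan '[[[0,0.05,0],[0,0,0]],[[0,0,0],[0,0,0]],[[0,0,0],[0,0,0]],[[0,0,0],[0,0,0]],[[0,0,0],[0,0,0]],[[0,0,0],[0,0,0]],[[0,0,0],[0,0,0]],[[0,0,0],[0,0,0]],[[0,0,0],[0,0,0]],[[0,0,0],[0,0,0]]]' --gripper -1 --force 25

```text
time: 20.6
tool_pos: [0.6748, -0.0195, 0.2158]
tool_rot: [2.89, -0.0, 1.385]
contact_force: [0.8, -1.0, 0.7]
opening: 0.0113
grip_force: 25.0
```

```bash
python3 - <<'E'
from h import *
from scipy.spatial.transform import Rotation as Ro
o=robot.observe(); R=Ro.from_euler('xyz',o['tool_rot']).as_matrix(); t=o['tool_pos']
b=t-.051*R[:,2]; tx=np.array([.983,-.184,0]); H=np.array([.523,.009,.1])+.095*tx; r=b-H; print(o['opening'],o['grip_force'],o['contact_force'],b,r@tx,r[2],np.arctan2(r[2],-r@tx))
a=np.linspace(1.85,.785,21); w=np.array([[-.17*np.cos(x)*tx[0],-.17*np.cos(x)*tx[1],.17*np.sin(x)] for x in a])
print((np.diff(w,axis=0)@R/.025).round(2).tolist())
E
```

```text
0.011274045312648718 25.000111162662506 [ 0.82777306 -0.96509529  0.72756894] [ 0.66230377 -0.01715978  0.26516218] 0.046735235105333874 0.16516218384238543 1.8465530116823337
[[-0.0, -0.32, -0.18], [-0.0, -0.33, -0.16], [-0.0, -0.33, -0.14], [-0.0, -0.34, -0.12], [-0.0, -0.35, -0.1], [-0.0, -0.35, -0.09], [-0.0, -0.36, -0.07], [-0.0, -0.36, -0.05], [-0.0, -0.36, -0.03], [-0.0, -0.36, -0.01], [-0.0, -0.36, 0.01], [-0.0, -0.36, 0.03], [-0.0, -0.36, 0.05], [-0.0, -0.36, 0.07], [-0.0, -0.35, 0.09], [-0.0, -0.35, 0.11], [-0.0, -0.34, 0.12], [-0.0, -0.33, 0.14], [-0.0, -0.33, 0.16], [-0.0, -0.32, 0.18]]
```

Gripped: opening 11 mm on the 12 mm bar, angle about 1.85. I'll follow the arc.

Emit:
send_rows --plan '[[[0,-0.32,-0.18],[0,0,0]],[[0,-0.33,-0.16],[0,0,0]],[[0,-0.33,-0.14],[0,0,0]],[[0,-0.34,-0.12],[0,0,0]],[[0,-0.35,-0.1],[0,0,0]],[[0,-0.35,-0.09],[0,0,0]],[[0,-0.36,-0.07],[0,0,0]],[[0,-0.36,-0.05],[0,0,0]],[[0,-0.36,-0.03],[0,0,0]],[[0,-0.36,-0.01],[0,0,0]]]'

```text
time: 21.85
tool_pos: [0.5858, -0.0027, 0.2169]
tool_rot: [2.89, -0.0, 1.385]
contact_force: [0.6, 1.7, 1.4]
opening: 0.0107
grip_force: 25.0
```

```bash
cat > st.py <<'E'
from h import *
from scipy.spatial.transform import Rotation as Ro
o=robot.observe(); R=Ro.from_euler('xyz',o['tool_rot']).as_matrix(); t=o['tool_pos']
b=t-.051*R[:,2]; tx=np.array([.983,-.184,0]); H=np.array([.523,.009,.1])+.095*tx; r=b-H; A=np.arctan2(r[2],-r@tx)
print(o['time'],o['opening'],o['grip_force'],o['contact_force'],-r@tx,r[2],np.hypot(r@tx,r[2]),A)
a=np.linspace(A,.785,11); w=np.array([[-.17*np.cos(x)*tx[0],-.17*np.cos(x)*tx[1],.17*np.sin(x)] for x in a])
print((np.diff(w,axis=0)@R/.025).round(2).tolist())
E
python3 st.py
```

```text
21.85 0.010686002816369682 25.00039279460907 [0.59801693 1.69794135 1.44912584] 0.04377138203751366 0.16630876481002274 0.17197249529535075 1.3134393345625734
[[-0.0, -0.36, 0.01], [-0.0, -0.36, 0.03], [-0.0, -0.36, 0.05], [-0.0, -0.35, 0.07], [-0.0, -0.35, 0.09], [-0.0, -0.34, 0.11], [-0.0, -0.34, 0.12], [-0.0, -0.33, 0.14], [-0.0, -0.32, 0.16], [-0.0, -0.31, 0.17]]
```

Emit:
send_rows --plan '[[[0,-0.36,0.01],[0,0,0]],[[0,-0.36,0.03],[0,0,0]],[[0,-0.36,0.05],[0,0,0]],[[0,-0.35,0.07],[0,0,0]],[[0,-0.35,0.09],[0,0,0]],[[0,-0.34,0.11],[0,0,0]],[[0,-0.34,0.12],[0,0,0]],[[0,-0.33,0.14],[0,0,0]],[[0,-0.32,0.16],[0,0,0]],[[0,-0.3,0.16],[0,0,0]]]'

```text
time: 23.1
tool_pos: [0.5106, 0.0113, 0.1727]
tool_rot: [2.89, -0.0, 1.385]
contact_force: [2.0, 4.5, -1.8]
opening: 0.0106
grip_force: 25.0
```

Emit:
send_rows --plan '[[[0,0,0],[0,0,0]],[[0,0,0],[0,0,0]],[[0,0,0],[0,0,0]],[[0,0,0],[0,0,0]],[[0,0,0],[0,0,0]],[[0,0,0],[0,0,0]],[[0,0,0],[0,0,0]],[[0,0,0],[0,0,0]],[[0,0,0],[0,0,0]],[[0,0,0],[0,0,0]]]'

```text
time: 24.35
tool_pos: [0.511, 0.0112, 0.1731]
tool_rot: [2.89, -0.0, 1.385]
contact_force: [-1.3, 4.6, 1.9]
opening: 0.0112
grip_force: 25.0
```

```bash
python3 st.py; python3 - <<'E'
from h import *
im,d=read_camera("side"); cv2.imwrite("pics/side9.png",cv2.resize(im[40:240,230:430],None,fx=3,fy=3,interpolation=2))
P=cloud("side",d); q=P[(abs(P[...,0]-.5235)<.03)&(abs(P[...,1]-.009)<.03)&(P[...,2]>.033)&(P[...,2]<.1)]
print(np.histogram(q[:,2],bins=np.arange(.033,.1,.003))[0])
E
```

```text
24.35 0.011247050915374384 24.999623000621796 [-1.30537799  4.61573548  1.85791158] 0.11987586979956474 0.12249321806681951 0.1713908184021758 0.7961967621519673
[[-0.0, -0.01, 0.0], [-0.0, -0.01, 0.0], [-0.0, -0.01, 0.0], [-0.0, -0.01, 0.0], [-0.0, -0.01, 0.0], [-0.0, -0.01, 0.0], [-0.0, -0.01, 0.0], [-0.0, -0.01, 0.0], [-0.0, -0.01, 0.0], [-0.0, -0.01, 0.0]]
[16  9 16 16 21 22 17 21 19 16 22 61 25  8  9  8  7 12  0  0  0  0]
```

View pics/side9.png

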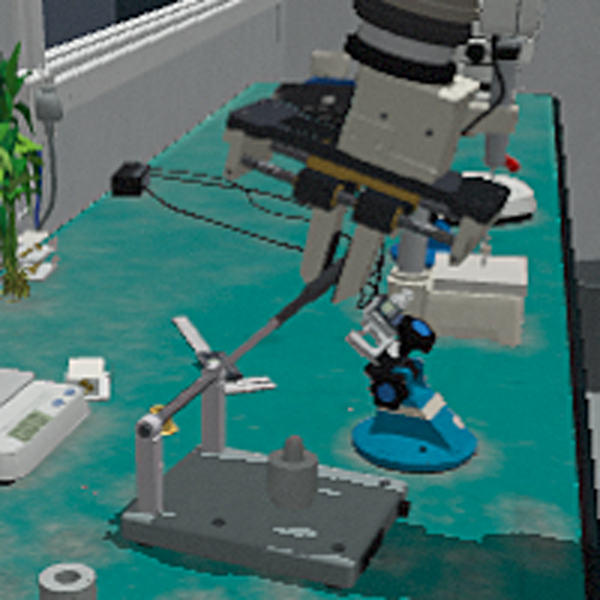

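The guard is held between the fingers at about 45° (0.796 rad), with the bar at crop (325,275) and the gripper pressing with 25 N. The sleeve is still home at (293,480), clear of everything. I'm handing in.

```bash
python3 -c "
from cell import robot
print(robot.hand_in())"
```

```text
the job is handed in; nothing more can be done
None
```

I handed the job in with the sleeve fully home on the spindle shoulder and let go, and the guard held by its bar at about 45 degrees (0.796 rad by my measurement); the hand-in gave no verdict.

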